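# Ready the torque tester for a wrench check

## Robot

A 6-joint arm with a two-finger parallel gripper is mounted at the origin on the work surface. World frame = base frame: x ahead of the robot, y to its left, z up, the work surface at z = 0. Lengths are in m, angles in rad, forces in N, time in s.
With the tool pointing down it reaches from about 0.3 to 0.875 m from the base axis. Payload 6.4 kg.
Tool frame: the origin (TCP) lies midway between the tips of the shut fingers; the grasp point (between the pads) lies 19 mm behind it; y points along the fingers, x is the direction in which the jaws open and shut, and the axes are right-handed (so a half turn about y gives the same grasp; the last joint's range is limited). The gripper opens to 88 mm and grips with 3 to 60 N. Pads are 18 mm wide; open, the fingers measure 123 mm over their backs; the gripper's body (75 mm by 187 mm) begins 45 mm behind the grasp point.
Start: joints at [-1.427, 0.181, 1.607, -0, 1.354, -0.206], TCP at [0.197, -0.54, 0.239] pointing down, gripper open.
Joint ranges: [-2.99, 2.99], [-0.89, 2.07], [0.3, 2.58], [-1.14, 4.28], [0, 2.63], [-3.12, 3.12]. Speed limits (rad/s): [2.57, 2.57, 3.01, 3.14, 3.14, 3.14].

## Interface

Orientations are given as a unit quaternion [w, x, y, z].
In Python, from cell import env gives the robot as it stands. The module is installed in compiled form; this text tells all that it offers.
- The arm moves only by the shell command python3 -m pendant 'ROWS' [FORCE]. ROWS is JSON, a list of rows, each a list of 7 numbers: the turn, a rotation vector about the tool's x, y, z in degrees, then the shift along the tool's x, y, z in m, then the finger opening in m, from 0 to 0.0881. A call has 1 to 12 rows; each row shifts and turns the pose as measured when the row begins, along the tool's axes as they then stand; what a row does not reach is not made up. A row lasts 1/10 s, in which the tool goes at most 50 mm and 8.59 degrees, less where a joint would pass 70% of its speed; a pose out of reach is approached as far as the arm can. A call is refused whole if a number of a shift passes 0.05 or a number of a turn 8.59, either way. A call with a gripper value outside its range is refused whole. The fingers move at their own pace and stop on an object; FORCE is the grip in N (left out, the last holds). Time passes only in rows, so rows that do not move let the fingers close. It gives the time, the measured TCP pose, the force and the opening at its end, in the units of the state.
- env.state(): the state, without advancing time (a new reading comes with each control period).
- env.get_image(name): name is "scene" or "top"; returns (picture, depth): 480x640x3 uint8, red, green, blue; 480x640 float32, m along the optical axis (not along the pixel's ray), 0 where there is no reading.
- env.camera_model(name): a dict with "vfov" (degrees; the focal length in pixels is half the picture's height over the tangent of half this angle, whatever the lens; pixels are square), "cx", "cy" (the principal point, pixels), "k1" (the pictures are not rectified: a ray, as slopes to the right and down, at radius r is drawn at 1 + k1 r^2 times it, then the intrinsics apply), "view" (4x4, takes a point from world to camera coordinates). Camera axes: x right, y up, looking along -z (the intrinsics and any distortion apply to the point x, -y, -z); pixel columns grow to the right and rows downward; lengths in m; the calibration is good to about 2 mm. A picture is of the moment at which its call begins. camera_model takes no time and is no camera call.
- env.close_job(): hands the job in, once; it reports no verdict.
Trained networks look in the newest picture that a camera, given by its name, has taken for a name from the list of things; names that differ only in an ending like _2 or _b are one class to them, and where a whole thing is asked for, a point or a joint stands for the part that bears it (a point fixed in the world has none). Each returns a list of dicts, best first, with "p" (0 to 1); they miss things now and then, are a little off and sometimes report something else, mostly with a low value. They report only what shows in the picture. A call takes as long as a camera call.
- env.boxes_of(camera, target): "box" ([centre column, centre row, width, height] in pixels, round what is visible of it).
The state is a dict: "time_s": time; "q": joint angles; "qvel": joint speeds; "effort": joint torques, N m; "tcp_pos": TCP position; "eef_rot": TCP orientation; "contact_force": force on the tool from outside, world axes, zero at the start; "ft_torque": the same for the moment, N m; "gripper_width": opening from 0.0 (shut) to 1.0 (fully open).
Only numpy, scipy, OpenCV 4.12 (cv2) and the standard library are available. Lean on these libraries where they do the work, as an engineer would, in place of code of your own. Each camera call takes 0.05 s, during which the arm holds its last target. There are 200 camera calls.

## Task

Get the torque tester ready to check a wrench. While it is still switched off, take the big dark adaptor with the yellow band from the red stand, turn it so that its square tang matches the square hole in the tester's steel drive head, seat it fully home and let go. Then switch the tester on and set it to peak mode by turning its dial clockwise exactly four clicks from the off stop (the red dot), and leave the other tools as they are.

Things in the scene. Friction and masses are not known exactly. Their poses are not given: they have to be found in the camera images.
- adaptor_mid (a point): Grip centre of the adaptor to fit: loose, upright, dark steel hexagon, 27 mm across flats, 50 mm tall, yellow band at its top, 0.27 kg. On its axis, 28 mm above its shoulder (hexagon's underside), 30 mm below its very top. A square tang, 12.7 mm wide, 16 mm long, foot tapered to 9 mm, hangs below the shoulder. z up; x is square to a tang face and a pair of flats (others at 60, 120 degrees). Any yaw.
- drive (a point): Centre of the mouth of the square hole in the tester's drive head, in the head's top face, 82 mm above the bench. Hole 14.3 mm square, 20 mm deep; x and y are square to its sides, z up. The head is a fixed bright steel block 46 x 46 mm. With the adaptor fully home its shoulder rests on the head, adaptor_mid 28 mm above this point.
- tester: The torque tester, fixed: grey base plate 200 x 350 x 12 mm, origin under its centre, x away from the robot. Drive head at its left (y +108 mm); at its right a dark console, 112 mm high (a low handle on its rear top reaches 128 mm), whose panel slopes 35 degrees from level and faces the robot, with a display and, at y -105 mm, the dial.
- dial_grip (a point): Grip point of the black dial on the tester's sloping panel, on its turning axis, 30 mm out from the panel. z points straight out of the panel (leans 35 degrees from vertical, towards the robot); x runs along the dial's bar to its white-lined pointing end and turns with it. The bar is 40 mm long, 14 mm wide, its top 39 mm above the panel; it stands on a 42 mm disc whose top is 9 mm above the panel.
- dial (a joint): Dial angle: 0 at the off stop, pointer at the red dot; grows clockwise, as seen facing the panel, to 3.665 at the other stop. Eight positions, a click every 30 degrees (0.524 rad), marked by the red dot and seven white lines. A sprung ball draws the dial into the nearest position when let go and takes about 0.11 N m to pass. Starts at off.
- stand: Red block 215 x 62 x 24 mm, fixed, at the robot's left, with three round 19 mm holes 70 mm apart along its x. In each stands one adaptor, tang in the hole and shoulder on the block, in any order. Origin at the centre of its underside.
- adaptor_b: Bystander: bright steel adaptor, hexagon 24 mm across flats and 40 mm high on the stand, with an 8 mm smaller hexagon on top and no band. Origin at the foot of its tang, 16 mm below its shoulder.
- adaptor_c: Bystander: smaller dark adaptor with a blue band, hexagon 22 mm across flats and 32 mm high on the stand, with an 8 mm smaller hexagon on top. Origin at the foot of its tang, 16 mm below its shoulder.
- torque_wrench: Bystander: torque wrench lying along its x at the right of the tester, 440 mm long, 35 mm high at its head. Origin under its middle.
- socket_a: Bystander: bright socket standing in front of the tester, 29 mm across, 38 mm high. Origin under its centre.
- socket_b: Bystander: bright socket standing in front of the tester, 24 mm across, 38 mm high. Origin under its centre.
- spanner: Bystander: 190 mm combination spanner lying at the front right, along its x.
- screwdriver: Bystander: 200 mm screwdriver with a red handle lying at the far left of the stand, along its x.

How it is judged:
By the outcome, as a careful person would: the job done as asked, in the order asked, and still so for the second after the job is handed in, with the robot touching nothing.
It also fails if it takes over 58 s, if anything falls off the work surface, if the arm or the gripper's body presses on something with over 40 N, if the wrist force passes 120 N, or if a joint passes its speed limit or range.

## Working session

There is one attempt and no reset: what is moved stays moved. The work goes in short steps, Python scripts to look and compute and a shell command to move; the robot and the scene stay as the last step left them, time stands still between calls to the robot, and variables do not carry over. Pictures are saved under pics/ and viewed, about 8 in all and at most 12, crops included, and the job is handed in when it is done.

```bash
mkdir -p pics; cat > h.py <<'E'
import numpy as np, cv2
from cell import env
from scipy.spatial.transform import Rotation as R
def shot(n):
    rgb,d=env.get_image(n); return rgb,d,env.camera_model(n)
def pix2world(m,u,v,d):
    f=240/np.tan(np.radians(m['vfov'])/2)
    a,b=(np.asarray(u,float)-m['cx'])/f,(np.asarray(v,float)-m['cy'])/f
    x,y=a.copy(),b.copy()
    for _ in range(20):
        s=1+m['k1']*(x*x+y*y); x,y=a/s,b/s
    V=np.array(m['view']); P=np.stack([x*d,-y*d,-np.asarray(d)*np.ones_like(x)],-1)
    return (P-V[:3,3])@V[:3,:3]
def ray(m,u,v,z):
    p=pix2world(m,u,v,1.0); V=np.array(m['view']); c=-V[:3,:3].T@V[:3,3]
    return c+(p-c)*((z-c[2])/(p[...,2]-c[2]))[...,None]
def world2pix(m,P):
    V=np.array(m['view']); p=np.asarray(P)@V[:3,:3].T+V[:3,3]
    f=240/np.tan(np.radians(m['vfov'])/2); x,y=p[...,0]/-p[...,2],p[...,1]/p[...,2]
    s=1+m['k1']*(x*x+y*y); return np.stack([x*s*f+m['cx'],y*s*f+m['cy']],-1)
def tcp():
    s=env.state(); w,x,y,z=s['eef_rot']; return np.array(s['tcp_pos']),R.from_quat([x,y,z,w]),s
E
python3 - <<'E'
from h import *
for n in ('scene','top'):
    rgb,d,m=shot(n); cv2.imwrite(f'pics/{n}0.png',rgb[...,::-1]); np.savez(f'{n}0',d=d,rgb=rgb)
    V=np.array(m['view']); print(n,{k:m[k] for k in('vfov','cx','cy','k1')},-V[:3,:3].T@V[:3,3])
    for t in ('adaptor_mid','tester','dial','stand','drive'):
        try: print(t,[(np.round(b['box']).tolist(),round(b['p'],2)) for b in env.boxes_of(n,t)[:3]])
        except Exception as e: print(t,e)
p,r,s=tcp(); print(s, r.as_matrix().round(3))
E
```

```text
scene {'vfov': 57.602633985378326, 'cx': 313.9409085019934, 'cy': 234.58911343416804, 'k1': 0.004071273356956205} [0.94139335 0.21044338 0.83486554]
adaptor_mid []
tester [([252.0, 171.0, 73.0, 14.0], 0.69), ([240.0, 264.0, 192.0, 122.0], 0.67)]
dial [([206.0, 212.0, 25.0, 23.0], 0.73)]
stand [([453.0, 343.0, 66.0, 107.0], 0.65)]
drive [([240.0, 265.0, 192.0, 125.0], 0.7)]
top {'vfov': 46.93150369351736, 'cx': 320.6345249979968, 'cy': 240.61675874856553, 'k1': -0.02354387837045909} [ 0.19069617 -0.01784664  1.45769166]
adaptor_mid [([194.0, 230.0, 17.0, 16.0], 0.47)]
tester [([361.0, 206.0, 143.0, 107.0], 0.74), ([194.0, 230.0, 27.0, 79.0], 0.63)]
dial [([407.0, 212.0, 15.0, 17.0], 0.54)]
stand [([194.0, 234.0, 30.0, 81.0], 0.59)]
drive [([365.0, 209.0, 142.0, 106.0], 0.62), ([195.0, 232.0, 27.0, 78.0], 0.37)]
{'time_s': 0.6, 'q': array([-1.42725770e+00,  1.80728528e-01,  1.60701100e+00,  2.58969936e-06,
        1.35377243e+00, -2.06310027e-01]), 'qvel': array([-0.00212926, -0.00061772, -0.00010923, -0.00063298, -0.00025054,
       -0.00107647]), 'effort': array([-5.69983113e-04, -4.33597469e+01, -3.42017162e+01,  7.02165021e-02,
        3.11951770e-02, -7.45596651e-06]), 'tcp_pos': array([ 0.19709955, -0.54018751,  0.23874936]), 'eef_rot': array([-0.57936637,  0.57940674, -0.40533302,  0.40537339]), 'contact_force': array([ 0.80340838,  0.06829336, -0.12542561]), 'ft_torque': array([-0.01949833,  0.01875294,  0.06359974]), 'gripper_width': 0.9957828469433735} [[ 0.343  0.     0.939]
 [-0.939 -0.     0.343]
 [ 0.    -1.    -0.   ]]
```

View pics/top0.png

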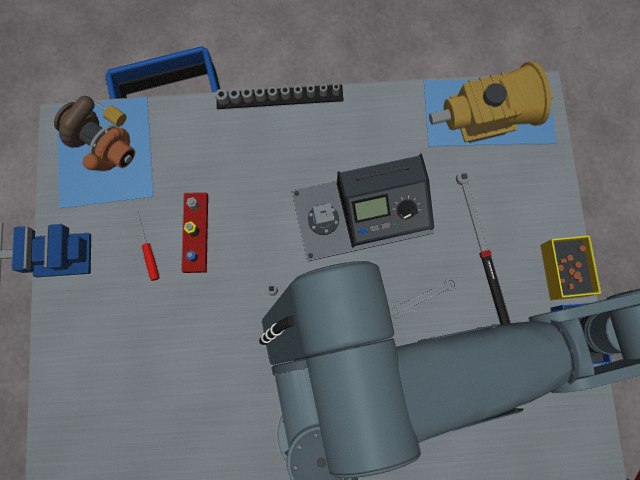

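View pics/scene0.png

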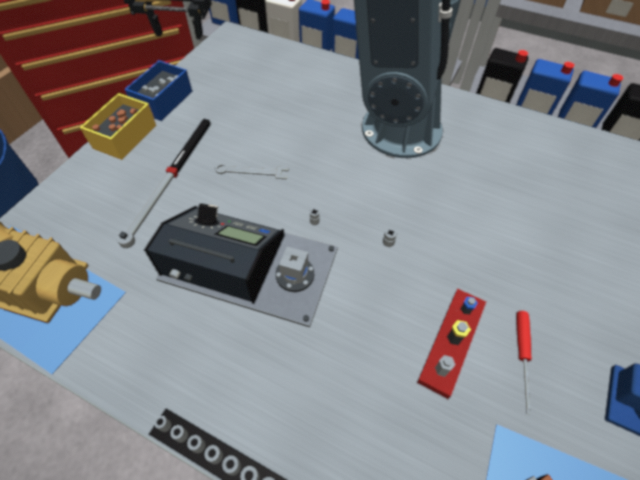

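The tester sits in the middle: head near (323,213) in the top picture, dial near (407,210). The yellow-banded adaptor is the middle one on the stand at (190,228). In the scene picture the head is at (294,262), the adaptor at (461,330) and the dial at (206,213). Next I make metric rectified crops at z=82 mm, which is both the adaptor's top and the head's top.

```bash
python3 - <<'E'
from h import *
ims={n:np.load(f'{n}0.npz') for n in('top','scene')}; M={n:env.camera_model(n) for n in ims}
ad=ray(M['top'],190.,228.,.082); hd=ray(M['top'],323.,213.,.082)
print('ad',ad,ray(M['scene'],461.,327.,.082),'hd',hd,ray(M['scene'],293.,258.,.082))
for n,u,v in(('top',407,208),('scene',206,211)):
    print('dial',n,pix2world(M[n],float(u),float(v),ims[n]['d'][v,u]))
for n,u,v in(('top',190,228),('scene',461,327),('top',323,213),('scene',293,258)):
    print(n,pix2world(M[n],float(u),float(v),ims[n]['d'][v,u]))
def rect(n,c,z,h,px):
    k=np.arange(px)/px*2*h-h
    X=c[0]-k[:,None]+0*k; Y=c[1]-k[None,:]+0*k[:,None]
    uv=world2pix(M[n],np.stack([X,Y,z+0*X],-1)).astype(np.float32)
    return cv2.remap(ims[n]['rgb'],uv[...,0],uv[...,1],cv2.INTER_CUBIC)
rows=[]
for c,h in((ad,.05),(hd,.05)):
    ti=[]
    for n in('top','scene'):
        i=rect(n,c,.082,h,390)
        cv2.drawMarker(i,(195,195),(255,0,255),0,390,1)
        ti.append(i)
    rows.append(np.hstack(ti))
cv2.imwrite('pics/rect.png',cv2.resize(np.vstack(rows),(600,600))[...,::-1])
E
```

```text
ad [0.53258416 0.30387215 0.082     ] [0.53945156 0.30578775 0.082     ] hd [ 0.5491093  -0.03863372  0.082     ] [ 0.54838636 -0.03856597  0.082     ]
dial top [ 0.54568827 -0.25368348  0.09029196]
dial scene [ 0.53516656 -0.25741092  0.09404708]
top [0.53256141 0.30385074 0.08209157]
scene [0.53833603 0.30605236 0.07991054]
top [ 0.55372733 -0.03890156  0.06427471]
scene [ 0.54101597 -0.04323584  0.06788089]
```

View pics/rect.png

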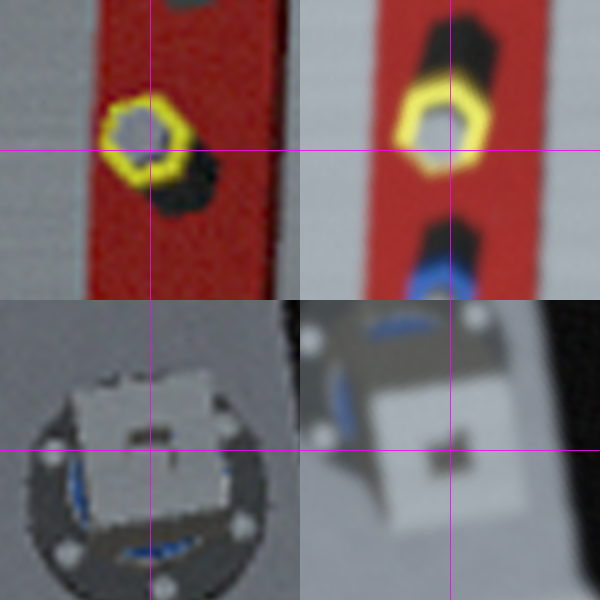

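```bash
python3 - <<'E'
from h import *
from scipy.optimize import minimize
ims={n:np.load(f'{n}0.npz') for n in('top','scene')}; M={n:env.camera_model(n) for n in ims}
def rect(n,O,ax,ay,h,px):  # image right=ax, up=ay
    k=np.arange(px)/px*2*h-h
    P=O+k[None,:,None]*ax-k[:,None,None]*ay
    uv=world2pix(M[n],P).astype(np.float32)
    return cv2.remap(ims[n]['rgb'],uv[...,0],uv[...,1],cv2.INTER_CUBIC)
for n in ims:
    i=rect(n,np.array([.537,.307,.074]),np.array([0,-1.,0]),np.array([1.,0,0]),.03,240)
    hsv=cv2.cvtColor(i,cv2.COLOR_RGB2HSV); m=((hsv[...,0]>22)&(hsv[...,0]<38)&(hsv[...,1]>90)&(hsv[...,2]>90)).astype(np.uint8)
    c=max(cv2.findContours(m,0,1)[0],key=cv2.contourArea); hull=cv2.convexHull(c)[:,0].astype(float)
    h=cv2.fillConvexPoly(np.zeros((240,240),np.uint8),hull.astype(np.int32),1)
    ys,xs=np.nonzero(h); X=.537-(ys-120)/4000; Y=.307-(xs-120)/4000
    cx,cy=X.mean(),Y.mean(); th=np.arctan2(Y-cy,X-cx); r=np.hypot(X-cx,Y-cy)
    z=(r**6*np.exp(6j*th)).sum(); a=np.degrees(np.angle(z))/6
    print(n,'centre',cx,cy,'area->AF mm',np.sqrt(h.sum()/16/.866),'vertex angle mod60',a%60,'flat normal mod60',(a+30)%60)
# panel: yaw 8.4
yw=np.radians(8.4); tx=np.array([np.cos(yw),np.sin(yw),0]); ty=np.array([-np.sin(yw),np.cos(yw),0]); s,c=np.sin(np.radians(35)),np.cos(np.radians(35))
nz=-s*tx+c*np.array([0,0,1]); up=c*tx+s*np.array([0,0,1.])
d=ims['top']['d']; pts=[]
for v in range(190,240):
    for u in range(345,432):
        if d[v,u]>0: pts.append(pix2world(M['top'],float(u),float(v),d[v,u]))
pts=np.array(pts); pts=pts[pts[:,2]>.03]; e=pts@nz
hh,b=np.histogram(e,bins=np.arange(e.min(),e.max(),.002)); k=hh.argmax(); e0=np.median(e[abs(e-b[k]-.001)<.004]); print('panel offset',e0,hh[k-3:k+4])
hd=np.array([.549,-.038,.082]); 
# dial centre: y = head-213mm along ty
import sys
y0=hd@ty-.213
P0=pix2world(M['top'],407.,208.,d[208,407]); u0=P0@up
out=[]
for n in ims:
  for off in(0,.039):
    O=u0*up+y0*ty+(e0+off)*nz
    i=rect(n,O,-ty,up,.05,300); cv2.drawMarker(i,(150,150),(255,0,255),0,300,1); out.append(i)
print('O',u0*up+y0*ty+e0*nz)
np.savez('panel',u0=u0,y0=y0,e0=e0)
cv2.imwrite('pics/panel.png',np.vstack([np.hstack(out[:2]),np.hstack(out[2:])])[...,::-1])
E
```

```text
top centre 0.5374585388009343 0.30697419759494765 area->AF mm 28.88292646371806 vertex angle mod60 44.287250557053916 flat normal mod60 14.287250557053914
scene centre 0.5394096377692843 0.30662102588603196 area->AF mm 28.824146280089227 vertex angle mod60 51.254132174512364 flat normal mod60 21.254132174512364
panel offset -0.2287165013844415 [ 99 300 616 902 852 542 251]
O [ 0.55381863 -0.25259822  0.07857875]
```

View pics/panel.png

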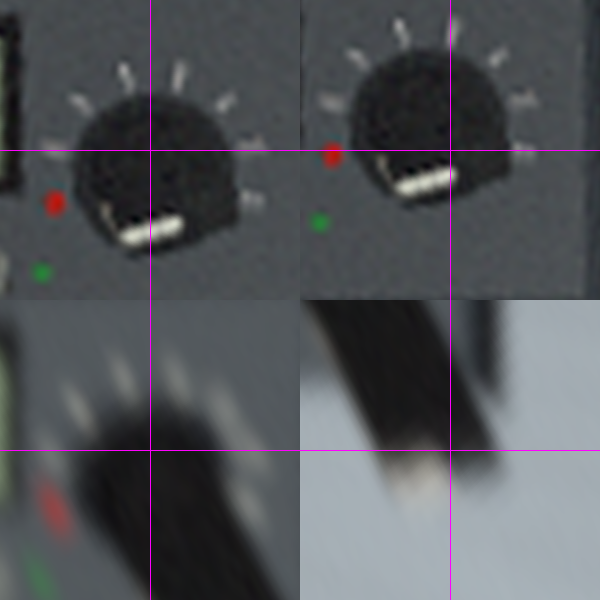

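The panel crop shows the dial's eight marks centred at (154,174). The red dot is at (55,203) and the white bar line points at it, so the dial is at off. The adaptor is at about (0.538, 0.307) and the head at (0.549, -0.038) with yaw 8.4°. Next I set up a planner that works out the rows.

```bash
cat >> h.py <<'E'
def Rdown(yaw,approach=(0,0,-1)):
    y=np.asarray(approach,float); a=np.radians(yaw); x=np.array([np.cos(a),np.sin(a),0]); x-=y*(x@y); x/=np.linalg.norm(x)
    return R.from_matrix(np.column_stack([x,y,np.cross(x,y)]))
def plan(pos,Rt,step=.045,ang=8.0,pr=True):
    p,r,s=tcp(); pos=np.asarray(pos); dp=pos-p; w=(r.inv()*Rt).as_rotvec()
    n=max(1,int(np.ceil(np.linalg.norm(dp)/step)),int(np.ceil(np.degrees(np.linalg.norm(w))/ang)))
    print('n',n,'turn/row',np.round(np.degrees(w)/n,2),'tot mm',np.round(dp*1000,1),'tot deg',np.round(np.degrees(w),1))
    for k in range(n):
        rk=r*R.from_rotvec(w*k/n); print(k,np.round(rk.inv().apply(dp/n),3).tolist())
def stat():
    p,r,s=tcp(); m=r.as_matrix(); print('t',round(s['time_s'],2),'p',p.round(4),'jawyaw',round(np.degrees(np.arctan2(m[1,0],m[0,0])),2),'y',m[:,1].round(3),'F',np.round(s['contact_force'],1),'T',np.round(s['ft_torque'],2),'g',round(s['gripper_width']*88.1,1),'q',np.degrees(s['q']).round(1))
E
python3 -c "
from h import *
plan([.538,.307,.15],Rdown(77))"
```

```text
n 21 turn/row [ 0. -7.  0.] tot mm [340.9 847.2 -88.7] tot deg [   0. -147.    0.]
0 [-0.032, 0.004, 0.029]
1 [-0.029, 0.004, 0.033]
2 [-0.024, 0.004, 0.036]
3 [-0.02, 0.004, 0.039]
4 [-0.015, 0.004, 0.041]
5 [-0.01, 0.004, 0.042]
6 [-0.005, 0.004, 0.043]
7 [0.001, 0.004, 0.043]
8 [0.006, 0.004, 0.043]
9 [0.011, 0.004, 0.042]
10 [0.016, 0.004, 0.04]
11 [0.021, 0.004, 0.038]
12 [0.026, 0.004, 0.035]
13 [0.03, 0.004, 0.032]
14 [0.033, 0.004, 0.028]
15 [0.036, 0.004, 0.024]
16 [0.039, 0.004, 0.019]
17 [0.041, 0.004, 0.014]
18 [0.043, 0.004, 0.009]
19 [0.043, 0.004, 0.004]
20 [0.043, 0.004, -0.001]
```

```bash
python3 -m pendant '[[0,-7,0,-0.032,0,0.029,0.06],[0,-7,0,-0.029,0,0.033,0.06],[0,-7,0,-0.024,0,0.036,0.06],[0,-7,0,-0.02,0,0.039,0.06],[0,-7,0,-0.015,0,0.041,0.06],[0,-7,0,-0.01,0,0.042,0.06],[0,-7,0,-0.005,0,0.043,0.06],[0,-7,0,0.001,0,0.043,0.06],[0,-7,0,0.006,0,0.043,0.06],[0,-7,0,0.011,0,0.042,0.06]]'; python3 -c "
from h import *
stat();plan([.538,.307,.15],Rdown(77))"
```

```text
time_s: 1.6
tcp_pos: [0.3541, -0.1252, 0.2385]
eef_rot: [-0.705, 0.709, 0.015, -0.012]
contact_force: [0.1, -0.9, 0.7]
gripper_width: 0.679
t 1.6 p [ 0.3541 -0.1252  0.2385] jawyaw 2.16 y [ 0.004 -0.005 -1.   ] F [ 0.1 -0.9  0.7] T [-0.04 -0.14  0.03] g 59.9 q [-3.770e+01 -1.790e+01  1.187e+02 -1.000e-01  7.880e+01 -3.980e+01]
n 11 turn/row [ 0.04 -6.8   0.  ] tot mm [183.9 432.2 -88.5] tot deg [  0.4 -74.8   0. ]
0 [0.018, 0.008, 0.039]
1 [0.023, 0.008, 0.036]
2 [0.027, 0.008, 0.033]
3 [0.031, 0.008, 0.03]
4 [0.034, 0.008, 0.026]
5 [0.037, 0.008, 0.022]
6 [0.039, 0.008, 0.017]
7 [0.041, 0.008, 0.013]
8 [0.042, 0.008, 0.008]
9 [0.043, 0.008, 0.003]
10 [0.043, 0.008, -0.002]
```

Tracking is good, so I continue to a point above the adaptor.

```bash
python3 -m pendant '[[0,-6.8,0,0.018,0.008,0.039,0.06],[0,-6.8,0,0.023,0.008,0.036,0.06],[0,-6.8,0,0.027,0.008,0.033,0.06],[0,-6.8,0,0.031,0.008,0.03,0.06],[0,-6.8,0,0.034,0.008,0.026,0.06],[0,-6.8,0,0.037,0.008,0.022,0.06],[0,-6.8,0,0.039,0.008,0.017,0.06],[0,-6.8,0,0.041,0.008,0.013,0.06],[0,-6.8,0,0.042,0.008,0.008,0.06],[0,-6.8,0,0.043,0.008,0.003,0.06],[0,-6.8,0,0.043,0.008,-0.002,0.06],[0,0,0,0,0,0,0.06]]' >/dev/null; python3 - <<'E'
from h import *
stat();plan([.538,.307,.10],Rdown(77))
E
```

```text
t 2.8 p [0.5347 0.3377 0.1484] jawyaw 80.7 y [ 0.017 -0.008 -1.   ] F [-0.6 -0.7 -0.4] T [ 0.02 -0.07  0.01] g 59.9 q [ 22.   22.2  88.2  -0.9  68.9 -58.4]
n 2 turn/row [ 0.53  1.85 -0.14] tot mm [  3.3 -30.7 -48.4] tot deg [ 1.1  3.7 -0.3]
0 [-0.015, 0.024, -0.004]
1 [-0.015, 0.024, -0.004]
```

```bash
python3 -m pendant '[[0.5,1.85,-0.1,-0.015,0.015,-0.004,0.06],[0.5,1.85,-0.1,-0.015,0.015,-0.004,0.06],[0,0,0,0,0,0,0.06],[0,0,0,0,0,0,0.06]]' >/dev/null; python3 - <<'E'
from h import *
stat();plan([.538,.307,.095],Rdown(77)); plan([.538,.307,.033],Rdown(77))
for n in('top','scene'):
    rgb,d,m=shot(n); P=world2pix(m,np.array([.538,.307,.074])); print(P)
    u,v=P.astype(int); c=rgb[v-40:v+40,u-40:u+40]; globals()[n]=cv2.resize(c,(400,400),interpolation=2)
cv2.imwrite('pics/above.png',np.hstack([top,scene])[...,::-1])
E
```

```text
t 3.2 p [0.5366 0.3011 0.1151] jawyaw 76.43 y [-0.003 -0.003 -1.   ] F [-0.6  1.2  0.8] T [ 0.02 -0.18  0.05] g 59.6 q [ 18.3  23.1  91.3  -0.1  65.9 -58.1]
n 1 turn/row [-0.14 -0.57 -0.2 ] tot mm [  1.4   5.9 -20.1] tot deg [-0.1 -0.6 -0.2]
0 [0.006, 0.02, 0.0]
n 2 turn/row [-0.07 -0.28 -0.1 ] tot mm [  1.4   5.9 -82.1] tot deg [-0.1 -0.6 -0.2]
0 [0.003, 0.041, -0.0]
1 [0.003, 0.041, -0.0]
[189.49105364 226.73931329]
[460.67350796 328.33270249]
```

View pics/above.png

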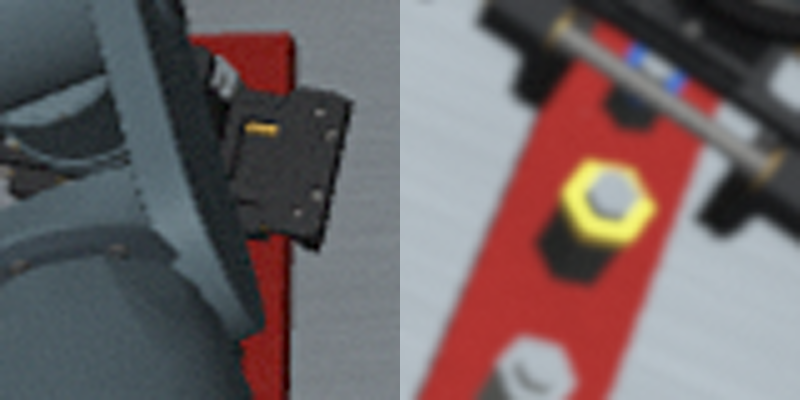

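The scene crop shows the open fingers straddling the stand, with the yellow adaptor at (608,200) between them and its neighbours clear. I line up sideways, then go down.

```bash
python3 -m pendant '[[0,-0.5,0,0.006,0.01,0,0.06],[0,0,0,0,0.015,0,0.06],[0,0,0,0,0,0,0.06]]' >/dev/null; python3 - <<'E'
from h import *
stat();plan([.538,.307,.034],Rdown(77),step=.02)
E
```

```text
t 3.6 p [0.5393 0.3081 0.0905] jawyaw 76.99 y [ 0.001 -0.001 -1.   ] F [-0.6  0.1 -0.6] T [ 0.03 -0.16  0.03] g 60.1 q [ 18.8  25.4  91.2  -0.1  63.3 -58.1]
n 3 turn/row [ 0.03 -0.   -0.02] tot mm [ -1.3  -1.1 -56.5] tot deg [ 0.1 -0.  -0.1]
0 [-0.0, 0.019, 0.0]
1 [-0.0, 0.019, 0.0]
2 [-0.0, 0.019, 0.0]
```

```bash
python3 -m pendant '[[0,0,0,-0.001,0.018,0,0.06],[0,0,0,0,0.018,0,0.06],[0,0,0,0,0.014,0,0.06],[0,0,0,0,0.003,0,0.06],[0,0,0,0,0,0,0.025],[0,0,0,0,0,0,0.02],[0,0,0,0,0,0,0.02],[0,0,0,0,0,0,0.02],[0,0,0,0,0,0,0.02]]' 30 >/dev/null; python3 -c "
from h import *
stat()"
```

```text
t 4.5 p [0.5399 0.3073 0.037 ] jawyaw 77.19 y [ 0.003 -0.004 -1.   ] F [-1.1 -4.6 -2. ] T [-0.7  -0.01  0.03] g 26.6 q [ 18.9  29.9  92.   -0.3  58.  -58.2]
```

Gripped at 26.6 mm, so the jaws are on flats. I lift and hold it tilted near the scene camera to see which way the tang lies.

```bash
python3 -m pendant '[[0,0,0,0,-0.01,0,0.02],[0,0,0,0,-0.03,0,0.02],[0,0,0,0,-0.04,0,0.02],[0,0,0,0,-0.045,0,0.02]]' 40 >/dev/null; python3 - <<'E'
from h import *
stat();y=np.array([.85,.2,-.5]);plan([.6,.14,.58],Rdown(100,y/np.linalg.norm(y)))
E
```

```text
t 4.9 p [0.534  0.3057 0.1584] jawyaw 77.14 y [-0.013 -0.009 -1.   ] F [-0.2 -0.7 -3.3] T [ 0.1  -0.2  -0.03] g 26.7 q [ 18.9  20.5  89.2  -0.2  71.2 -58.2]
n 11 turn/row [-5.42 -2.   -1.36] tot mm [  66.  -165.7  421.6] tot deg [-59.6 -22.  -15. ]
0 [-0.014, -0.038, -0.009]
1 [-0.013, -0.038, -0.012]
2 [-0.013, -0.037, -0.015]
3 [-0.013, -0.035, -0.018]
4 [-0.012, -0.034, -0.021]
5 [-0.012, -0.032, -0.023]
6 [-0.012, -0.03, -0.026]
7 [-0.013, -0.028, -0.028]
8 [-0.013, -0.025, -0.03]
9 [-0.014, -0.023, -0.032]
10 [-0.014, -0.02, -0.034]
```

```bash
python3 -m pendant '[[-5.4,-2,-1.4,-0.014,-0.038,-0.009,0.02],[-5.4,-2,-1.4,-0.013,-0.038,-0.012,0.02],[-5.4,-2,-1.4,-0.013,-0.037,-0.015,0.02],[-5.4,-2,-1.4,-0.013,-0.035,-0.018,0.02],[-5.4,-2,-1.4,-0.012,-0.034,-0.021,0.02],[-5.4,-2,-1.4,-0.012,-0.032,-0.023,0.02],[-5.4,-2,-1.4,-0.012,-0.03,-0.026,0.02],[-5.4,-2,-1.4,-0.013,-0.028,-0.028,0.02],[-5.4,-2,-1.4,-0.013,-0.025,-0.03,0.02],[-5.4,-2,-1.4,-0.014,-0.023,-0.032,0.02],[0,0,0,0,0,0,0.02],[0,0,0,0,0,0,0.02]]' >/dev/null; python3 - <<'E'
from h import *
stat(); p,r,s=tcp()
rgb,d,m=shot('scene'); c=world2pix(m,p+r.apply([0,.02,0])); print(c); u,v=c.astype(int); u0,v0=max(u-35,0),max(v-35,0)
k=8
def ov(phi):
    i=cv2.resize(rgb[v0:v0+70,u0:u0+70],None,fx=k,fy=k,interpolation=cv2.INTER_CUBIC)
    if phi is None: return i
    o=-.015
    def P(x,y,z): # tool y ahead; angle from tool x
        return world2pix(m,p+r.apply(np.array([x,y+o,z])))
    def poly(h,y,n,a0):
        q=[]
        for t in range(n):
            a=np.radians(a0+phi+t*360/n); q.append(P(h*np.cos(a),y,h*np.sin(a)))
        return ((np.array(q)-[u0,v0]+.5)*k).astype(int)
    A=poly(6.35e-3*2**.5,.028,4,45);B=poly(4.5e-3*2**.5,.044,4,45);H=poly(.0135/np.cos(np.pi/6),.028,6,30)
    for q in(A,B,H): cv2.polylines(i,[q],True,(0,255,0) if q is not H else (255,0,255),1)
    for a,b in zip(A,B): cv2.line(i,a.tolist(),b.tolist(),(0,255,0),1)
    return i
t=[ov(x) for x in(None,0,60,30)]
cv2.imwrite('pics/tang.png',cv2.resize(np.vstack([np.hstack(t[:2]),np.hstack(t[2:])]),(600,600),interpolation=cv2.INTER_AREA)[...,::-1])
E
```

```text
t 6.1 p [0.5811 0.1516 0.5717] jawyaw 101.52 y [ 0.822  0.189 -0.537] F [-0.1 -0.  -4. ] T [-0.18  0.69 -0.03] g 27.0 q [  -4.5  -27.6  104.1   19.5   49.  -110. ]
[427.24477775 111.10608016]
```

View pics/tang.png

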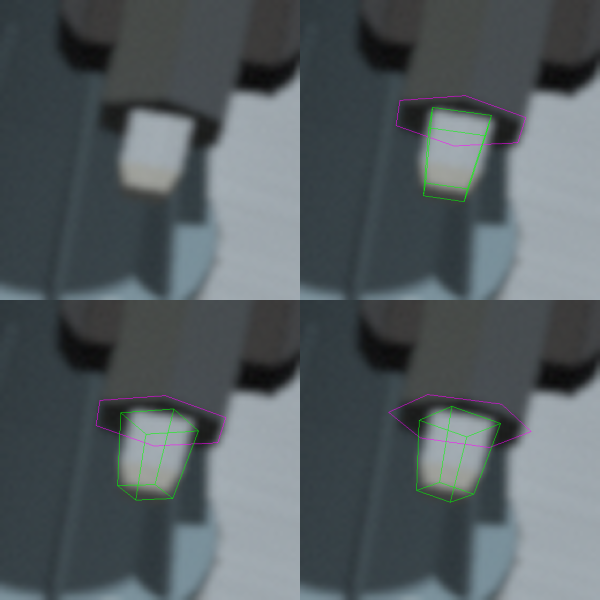

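Only the first hypothesis (tang faces parallel to the jaws) fits: the tang shows one face about 62 px wide at (158,150), where the turned ones would be about 78 px. So the jaw yaw has to be 98.4°. I go above the head.

```bash
python3 - <<'E'
from h import *
plan([.549,-.038,.17],Rdown(98.4))
E
```

```text
n 10 turn/row [5.74 0.18 0.36] tot mm [ -32.3 -190.  -402.1] tot deg [57.4  1.8  3.6]
0 [-0.02, 0.015, 0.037]
1 [-0.02, 0.019, 0.035]
2 [-0.019, 0.023, 0.033]
3 [-0.019, 0.026, 0.031]
4 [-0.019, 0.029, 0.028]
5 [-0.019, 0.032, 0.025]
6 [-0.019, 0.034, 0.021]
7 [-0.019, 0.036, 0.018]
8 [-0.019, 0.038, 0.014]
9 [-0.019, 0.039, 0.01]
```

```bash
python3 -m pendant '[[5.74,0.2,0.4,-0.02,0.015,0.037,0.02],[5.74,0.2,0.4,-0.02,0.019,0.035,0.02],[5.74,0.2,0.4,-0.019,0.023,0.033,0.02],[5.74,0.2,0.4,-0.019,0.026,0.031,0.02],[5.74,0.2,0.4,-0.019,0.029,0.028,0.02],[5.74,0.2,0.4,-0.019,0.032,0.025,0.02],[5.74,0.2,0.4,-0.019,0.034,0.021,0.02],[5.74,0.2,0.4,-0.019,0.036,0.018,0.02],[5.74,0.2,0.4,-0.019,0.025,0.01,0.02],[0,0,0,0,0,0,0.02]]' >/dev/null; python3 - <<'E'
from h import *
stat(); plan([.549,-.038,.135],Rdown(98.4),step=.025)
E
```

```text
t 7.15 p [ 0.5339 -0.0134  0.1957] jawyaw 98.73 y [ 0.025  0.012 -1.   ] F [-0.2  1.1 -3.9] T [ 0.1  -0.12  0.02] g 26.4 q [ -14.8    6.7  101.5    1.1   70.6 -113.9]
n 3 turn/row [0.5  0.11 0.15] tot mm [ 15.1 -24.6 -60.7] tot deg [1.5 0.3 0.5]
0 [-0.009, 0.02, -0.003]
1 [-0.009, 0.02, -0.003]
2 [-0.009, 0.02, -0.004]
```

```bash
python3 -m pendant '[[0.5,0.1,0.15,-0.009,0.02,-0.003,0.02],[0.5,0.1,0.15,-0.009,0.02,-0.003,0.02],[0.5,0.1,0.15,-0.009,0.016,-0.003,0.02],[0,0,0,0,0,0,0.02],[0,0,0,0,0,0,0.02]]' >/dev/null; python3 - <<'E'
from h import *
stat(); plan([.549,-.038,.121],Rdown(98.4),step=.025)
E
```

```text
t 7.65 p [ 0.5477 -0.0317  0.1357] jawyaw 98.68 y [-0.003  0.001 -1.   ] F [-0.2  0.5 -3.2] T [ 0.09 -0.19  0.02] g 26.7 q [ -15.7   13.8  100.8    0.    65.6 -114.4]
n 1 turn/row [-0.19  0.28  0.09] tot mm [  1.3  -6.3 -14.7] tot deg [-0.2  0.3  0.1]
0 [-0.006, 0.015, -0.0]
```

```bash
python3 -m pendant '[[-0.2,0.3,0,-0.006,0.006,-0.001,0.02],[0,0,0,0,0.006,0,0.02],[0,0,0,0,0,0,0.02],[0,0,0,0,0,0,0.02]]' >/dev/null; cat > ov.py <<'E'
from h import *
import sys
stat(); p,r,s=tcp(); k=8
def crop(n,half,draw):
    rgb,d,m=shot(n); c=world2pix(m,np.array([.549,-.038,.10])); u0,v0=(c-half).astype(int)
    i=cv2.resize(rgb[v0:v0+2*half,u0:u0+2*half],None,fx=k,fy=k,interpolation=cv2.INTER_CUBIC)
    if draw:
        L=lambda Q:((world2pix(m,np.array(Q))-[u0,v0]+.5)*k).astype(int)
        def sq(h,y): return [p+r.apply([a*h,y-.015,b*h]) for a,b in((1,1),(1,-1),(-1,-1),(-1,1))]
        A,B=L(sq(6.35e-3,.028)),L(sq(4.5e-3,.044))
        for q in(A,B): cv2.polylines(i,[q],True,(0,255,0),1)
        for a,b in zip(A,B): cv2.line(i,a.tolist(),b.tolist(),(0,255,0),1)
        y=np.radians(8.4); H=[np.array([.549,-.0383,.082])+np.array([a*np.cos(y)-b*np.sin(y),a*np.sin(y)+b*np.cos(y),0])*h for h in(.023,.00715) for a,b in((1,1),(1,-1),(-1,-1),(-1,1))]
        cv2.polylines(i,[L(H[:4])],True,(255,0,255),1); cv2.polylines(i,[L(H[4:])],True,(255,0,255),1)
    return i
a=np.hstack([crop('scene',30,False),crop('scene',30,True)])
cv2.imwrite(sys.argv[1],cv2.resize(a,(800,400),interpolation=cv2.INTER_AREA)[...,::-1])
E
python3 ov.py pics/ov1.png
```

```text
t 8.05 p [ 0.5509 -0.0361  0.1263] jawyaw 98.46 y [ 0.006  0.    -1.   ] F [ 0.1  0.  -3.1] T [ 0.09 -0.11 -0.04] g 26.7 q [-1.610e+01  1.460e+01  1.010e+02  1.000e-01  6.400e+01 -1.147e+02]
```

View pics/ov1.png

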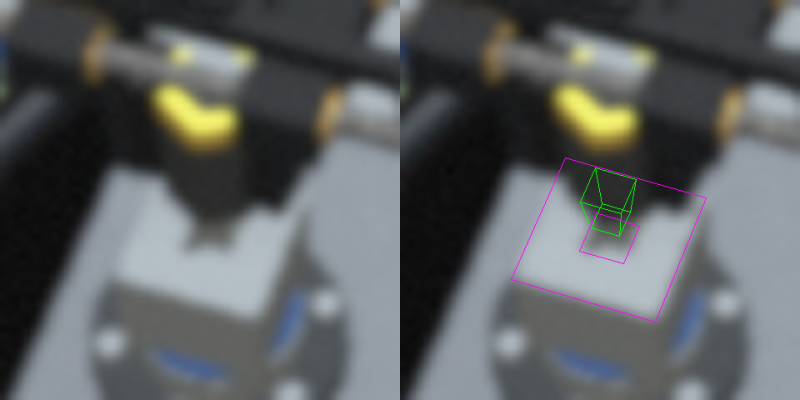

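The head outline from my measurement matches the picture (front left corner at (113,278)), and the adaptor hangs over the hole at (208,230). I centre it and go down in small steps, watching the force.

```bash
python3 - <<'E'
from h import *
plan([.5500,-.0383,.112],Rdown(98.4),step=.025)
E
```

```text
n 1 turn/row [ 0.34  0.06 -0.02] tot mm [ -0.9  -2.2 -14.2] tot deg [ 0.3  0.1 -0. ]
0 [-0.002, 0.014, 0.001]
```

```bash
python3 -m pendant '[[0.3,0,0,-0.002,0.006,0.001,0.02],[0,0,0,0,0.006,0,0.02],[0,0,0,0,0,0,0.02],[0,0,0,0,0,0,0.02]]' >/dev/null; python3 - <<'E'
from h import *
stat(); plan([.5500,-.0383,.103],Rdown(98.4),step=.025)
E
```

```text
t 8.55 p [ 0.5503 -0.0386  0.1134] jawyaw 98.45 y [ 0.001 -0.    -1.   ] F [-0.7  0.7 -3.5] T [ 0.04 -0.14 -0.07] g 26.9 q [ -16.3   15.8  101.2   -0.    62.9 -114.8]
n 1 turn/row [ 0.04  0.05 -0.03] tot mm [ -0.3   0.3 -10.4] tot deg [ 0.  0. -0.]
0 [0.0, 0.01, 0.0]
```

```bash
python3 -m pendant '[[0,0,0,0,0.004,0,0.02],[0,0,0,0,0.004,0,0.02],[0,0,0,0,0.003,0,0.02]]' >/dev/null; python3 -c "
from h import *
stat()";  python3 -m pendant '[[0,0,0,0,0.003,0,0.02],[0,0,0,0,0.003,0,0.02]]' >/dev/null; python3 -c "
from h import *
stat()"
```

```text
t 8.85 p [ 0.5506 -0.0388  0.1019] jawyaw 98.44 y [ 0.001 -0.001 -1.   ] F [-0.6 -0.3 -2.7] T [ 0.05 -0.15  0.04] g 26.9 q [ -16.3   16.8  101.6   -0.    61.6 -114.8]
t 9.05 p [ 0.5505 -0.0387  0.0952] jawyaw 98.44 y [ 0.001 -0.001 -1.   ] F [ 0.2 -0.1 -2.8] T [ 0.06 -0.1  -0.01] g 26.7 q [ -16.3   17.4  101.7   -0.    60.8 -114.8]
```

```bash
python3 -m pendant '[[0,0,0,0,0.002,0,0.02],[0,0,0,0,0.002,0,0.02]]' >/dev/null; python3 -c "
from h import *
stat()";  python3 -m pendant '[[0,0,0,0,0.002,0,0.02],[0,0,0,0,0.001,0,0.02]]' >/dev/null; python3 -c "
from h import *
stat()"
```

```text
t 9.25 p [ 0.551  -0.0389  0.0944] jawyaw 98.47 y [ 0.001 -0.001 -1.   ] F [-11.5   2.1  21.2] T [ 0.52  1.82 -0.01] g 26.1 q [ -16.3   17.5  101.7   -0.    60.8 -114.8]
t 9.45 p [ 0.551  -0.0389  0.0946] jawyaw 98.51 y [ 0.    -0.001 -1.   ] F [-1.7 -0.9  0.9] T [0.17 0.22 0.01] g 26.4 q [-1.630e+01  1.750e+01  1.016e+02 -1.000e-01  6.080e+01 -1.148e+02]
```

It stopped at TCP z 0.0945, where home should be 0.095, so the shoulder is down. I release with a modest opening because the console is close, then retreat straight up.

```bash
python3 -m pendant '[[0,0,0,0,0,0,0.035],[0,0,0,0,0,0,0.042],[0,0,0,0,0,0,0.042],[0,0,0,0,0,0,0.042]]' >/dev/null; python3 -c "
from h import *
stat()";  python3 -m pendant '[[0,0,0,0,-0.01,0,0.042],[0,0,0,0,-0.03,0,0.042],[0,0,0,0,-0.03,0,0.042],[0,0,0,0,-0.03,0,0.042],[0,0,0,0,-0.03,0,0.042]]' >/dev/null; cat >>h.py <<'E'
yw=np.radians(8.4); tx=np.array([np.cos(yw),np.sin(yw),0]); ty=np.array([-np.sin(yw),np.cos(yw),0]); _s,_c=np.sin(np.radians(35)),np.cos(np.radians(35))
nz=-_s*tx+_c*np.array([0,0,1.]); up=_c*tx+_s*np.array([0,0,1.]); D0=np.array([.5475,-.2549,.0740])
def Rdial(a): # a: dial angle deg; jaw x perpendicular to bar
    t=np.radians(105-a); px=np.sin(t)*ty+np.cos(t)*up; x=-np.cross(nz,px)
    if np.dot(x,up*np.cos(np.radians(a))-ty*np.sin(np.radians(a)))<0: x=-x
    y=-nz; return R.from_matrix(np.column_stack([x,y,np.cross(x,y)]))
E
python3 - <<'E'
from h import *
stat(); r0=Rdial(0); r1=Rdial(120); print('delta',np.degrees((r0.inv()*r1).as_rotvec()).round(1),r0.as_matrix().round(2).tolist())
plan(D0+.10*nz,Rdial(0))
E
```

```text
t 9.85 p [ 0.5528 -0.0394  0.0959] jawyaw 98.51 y [ 0.004 -0.002 -1.   ] F [-0.4  0.3 -0.2] T [ 0.09 -0.16  0.03] g 42.1 q [-1.630e+01  1.740e+01  1.015e+02 -1.000e-01  6.070e+01 -1.148e+02]
t 10.35 p [ 0.5491 -0.0383  0.2269] jawyaw 98.49 y [-0.006  0.001 -1.   ] F [ 0.4  0.2 -1. ] T [ 0.04 -0.19 -0.02] g 41.6 q [-1.630e+01  8.100e+00  9.610e+01 -1.000e-01  7.620e+01 -1.148e+02]
delta [ -0. 120.   0.] [[0.74, 0.57, -0.35], [0.37, 0.08, 0.92], [0.55, -0.82, -0.15]]
n 11 turn/row [-2.74  6.59 -2.09] tot mm [ -58.4 -225.   -71. ] tot deg [-30.1  72.5 -23. ]
0 [-0.019, 0.006, 0.008]
1 [-0.021, 0.005, 0.006]
2 [-0.021, 0.004, 0.004]
3 [-0.022, 0.003, 0.002]
4 [-0.022, 0.003, -0.001]
5 [-0.022, 0.002, -0.003]
6 [-0.021, 0.001, -0.005]
7 [-0.021, 0.001, -0.008]
8 [-0.02, 0.001, -0.01]
9 [-0.018, 0.0, -0.012]
10 [-0.017, 0.0, -0.014]
```

```bash
python3 -m pendant '[[-2.7,6.6,-2.1,-0.019,0,0.008,0.042],[-2.7,6.6,-2.1,-0.021,0.002,0.006,0.042],[-2.7,6.6,-2.1,-0.021,0.003,0.004,0.042],[-2.7,6.6,-2.1,-0.022,0.003,0.002,0.042],[-2.7,6.6,-2.1,-0.022,0.003,-0.001,0.05],[-2.7,6.6,-2.1,-0.022,0.002,-0.003,0.05],[-2.7,6.6,-2.1,-0.021,0.001,-0.005,0.05],[-2.7,6.6,-2.1,-0.021,0.001,-0.008,0.05],[-2.7,6.6,-2.1,-0.02,0.001,-0.01,0.05],[-2.7,6.6,-2.1,-0.018,0,-0.012,0.05],[0,0,0,0,0,0,0.05],[0,0,0,0,0,0,0.05]]' >/dev/null;  python3 - <<'E'
from h import *
stat(); plan(D0+.08*nz,Rdial(0))
E
python3 ov.py pics/ov2.png
```

```text
t 11.55 p [ 0.4985 -0.2525  0.1897] jawyaw 31.88 y [ 0.555  0.095 -0.826] F [ 0.  -0.3 -0.4] T [-0.07  0.17  0.01] g 49.9 q [ -56.8   -1.2  117.5   38.9   55.4 -105.4]
n 2 turn/row [-0.46  2.34 -0.23] tot mm [  3.6  -9.1 -50.2] tot deg [-0.9  4.7 -0.5]
0 [-0.014, 0.021, -0.0]
1 [-0.014, 0.021, -0.001]
t 11.55 p [ 0.4985 -0.2525  0.1897] jawyaw 31.88 y [ 0.555  0.095 -0.826] F [ 0.  -0.3 -0.4] T [-0.07  0.17  0.01] g 49.9 q [ -56.8   -1.2  117.5   38.9   55.4 -105.4]
```

View pics/ov2.png

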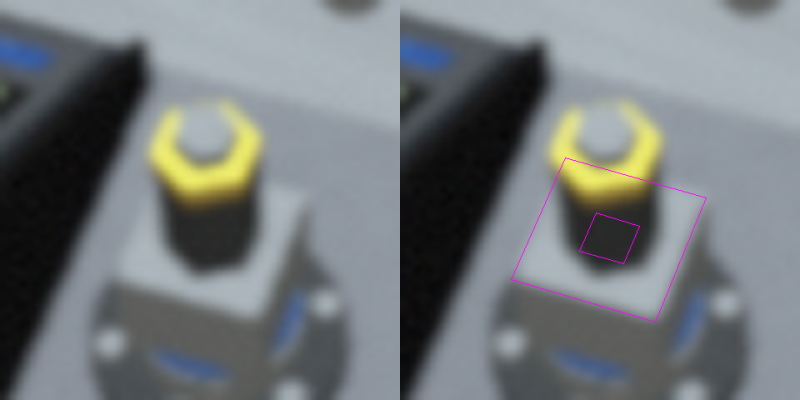

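The adaptor stands upright with its shoulder all round the hole, at (207,240), so it is seated. Now the dial.

```bash
python3 -m pendant '[[-0.4,2.3,-0.2,-0.014,0.021,0,0.05],[-0.4,2.3,-0.2,-0.014,0.021,0,0.05],[0,0,0,0,0,0,0.05],[0,0,0,0,0,0,0.05]]' >/dev/null;  python3 - <<'E'
from h import *
stat(); plan(D0+.05*nz,Rdial(0))
E
```

```text
t 12.05 p [ 0.5063 -0.2585  0.1435] jawyaw 27.59 y [ 0.568  0.086 -0.819] F [-1.  -0.   0.5] T [-0.04  0.11  0.03] g 49.9 q [ -56.6    4.5  118.4   43.2   49.7 -107.5]
n 1 turn/row [-0.13  0.89  0.08] tot mm [ 12.8  -0.5 -28.5] tot deg [-0.1  0.9  0.1]
0 [-0.007, 0.031, -0.001]
```

```bash
python3 -m pendant '[[0,0.9,0,-0.007,0.014,-0.001,0.05],[0,0,0,0,0.014,0,0.05],[0,0,0,0,0,0,0.05],[0,0,0,0,0,0,0.05]]' >/dev/null;  python3 - <<'E'
from h import *
stat(); plan(D0+.014*nz,Rdial(0))
rgb,d,m=shot('scene'); c=world2pix(m,D0+.03*nz); u0,v0=(c-[40,40]).astype(int)
i=cv2.resize(rgb[v0:v0+80,u0:u0+80],(560,560),interpolation=2); L=lambda P:((world2pix(m,P)-[u0,v0]+.5)*7).astype(int).tolist()
t=np.radians(105); px=np.sin(t)*ty+np.cos(t)*up; w=np.cross(nz,px)
B=[L(D0+.039*nz+a*.02*px+b*.007*w) for a,b in((1,1),(1,-1),(-1,-1),(-1,1))]
cv2.polylines(i,[np.array(B)],True,(0,255,0),1); cv2.line(i,L(D0+.039*nz),B[0],(0,255,0),1)
cv2.imwrite('pics/dial1.png',i[...,::-1])
E
```

```text
t 12.45 p [ 0.5211 -0.2597  0.1225] jawyaw 27.4 y [ 0.571  0.085 -0.817] F [-1.2  0.5 -0.7] T [-0.01  0.13 -0.05] g 50.1 q [ -55.1    8.4  117.4   45.2   46.7 -109. ]
n 1 turn/row [0.01 0.71 0.25] tot mm [ 18.5   3.7 -37.1] tot deg [0.  0.7 0.2]
0 [-0.006, 0.041, 0.002]
```

View pics/dial1.png

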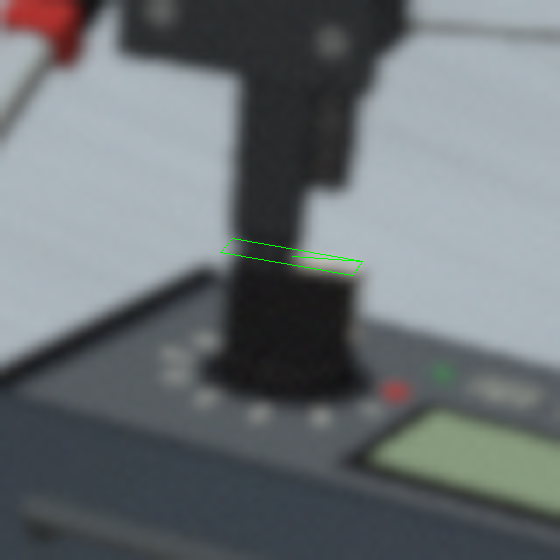

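The overlay sits on the bar top (white line at (295..355, 262)), so the dial position is good. I correct 6 mm along the jaws and descend.

```bash
python3 -m pendant '[[0,0.7,0.2,-0.006,0,0.002,0.05],[0,0,0,0,0.005,0,0.05],[0,0,0,0,0,0,0.05]]' >/dev/null;  python3 - <<'E'
from h import *
stat(); plan(D0+.015*nz,Rdial(0))
E
```

```text
t 12.8 p [ 0.5188 -0.2607  0.1168] jawyaw 26.64 y [ 0.57   0.081 -0.818] F [ 0.5  0.1 -1.1] T [-0.06  0.17 -0.02] g 50.3 q [ -55.3    8.8  117.7   45.6   46.1 -109.2]
n 1 turn/row [0.18 0.09 0.08] tot mm [ 20.1   4.5 -30.5] tot deg [0.2 0.1 0.1]
0 [-0.0, 0.037, 0.002]
```

```bash
python3 -m pendant '[[0.2,0,0,0,0.012,0.002,0.05],[0,0,0,0,0.012,0,0.05],[0,0,0,0,0.008,0,0.05],[0,0,0,0,0.003,0,0.05],[0,0,0,0,0,0,0.05]]' >/dev/null;  python3 - <<'E'
from h import *
stat(); plan(D0+.015*nz,Rdial(0))
E
```

```text
t 13.3 p [ 0.5395 -0.2552  0.0843] jawyaw 26.57 y [ 0.567  0.086 -0.819] F [-1.4  0.  -0.3] T [-0.05  0.16 -0.01] g 49.7 q [ -52.7   14.2  116.2   48.5   42.2 -111.1]
n 1 turn/row [-0.1   0.04  0.05] tot mm [-0.5 -1.   2. ] tot deg [-0.1  0.   0. ]
0 [0.0, -0.002, -0.001]
```

Close gently and see which side loads.

```bash
python3 -m pendant '[[0,0,0,0,-0.001,-0.001,0.025],[0,0,0,0,0,0,0.018],[0,0,0,0,0,0,0.01],[0,0,0,0,0,0,0.01],[0,0,0,0,0,0,0.01]]' 12 >/dev/null;  python3 - <<'E'
from h import *
stat(); p,r,s=tcp(); plan(D0+.015*nz,Rdial(0)); print('tool F',r.inv().apply(s['contact_force']).round(2),'T',r.inv().apply(s['ft_torque']).round(2))
E
```

```text
t 13.8 p [ 0.5383 -0.2569  0.0849] jawyaw 26.61 y [ 0.566  0.084 -0.82 ] F [-3.8 -1.7  2.6] T [-0.08  0.24 -0.04] g 14.0 q [ -52.9   14.1  116.1   48.2   42.3 -111. ]
n 1 turn/row [-0.06  0.1  -0.09] tot mm [0.7 0.8 1.4] tot deg [-0.1  0.1 -0.1]
0 [0.002, -0.001, 0.0]
tool F [-2.02 -4.44 -0.6 ] T [0.01 0.01 0.26]
```

Gripped at 14.0 mm with hardly any side load. I turn clockwise (positive about tool y) and check on the way.

```bash
python3 -m pendant '[[0,6,0,0,0,0,0.01],[0,8,0,0,0,0,0.01],[0,8,0,0,0,0,0.01],[0,8,0,0,0,0,0.01],[0,6,0,0,0,0,0.01],[0,0,0,0,0,0,0.01]]' 20 >/dev/null; cat > d.py <<'E'
from h import *
import sys
D=D0-.0016*Rdial(0).as_matrix()[:,0]
stat(); p,r,s=tcp(); w=np.degrees((Rdial(0).inv()*r).as_rotvec()); print('dial angle',w.round(2)); plan(D+.015*nz,Rdial(w[1])); print('tool F',r.inv().apply(s['contact_force']).round(2),'T',r.inv().apply(s['ft_torque']).round(2))
E
python3 d.py
```

```text
t 14.4 p [ 0.5385 -0.2569  0.0851] jawyaw -18.07 y [ 0.566  0.083 -0.82 ] F [ 2.6  0.4 -3.1] T [-0.27  0.15  0.25] g 13.8 q [-52.9  14.1 116.2  48.3  42.3 -73.7]
dial angle [-1.000e-02  3.721e+01  8.000e-02]
n 1 turn/row [ 0.04 -0.   -0.07] tot mm [-0.7  0.2  0.3] tot deg [ 0.  -0.  -0.1]
0 [-0.0, -0.001, 0.0]
tool F [0.37 4.1  0.12] T [-0.12 -0.35  0.15]
```

Position holds well, at 37°. I go on to about 118°.

```bash
python3 -m pendant '[[0,8,0,0,0,0,0.01],[0,8,0,0,0,0,0.01],[0,8,0,0,0,0,0.01],[0,8,0,0,0,0,0.01],[0,8,0,0,0,0,0.01],[0,8,0,0,0,0,0.01],[0,8,0,0,0,0,0.01],[0,8,0,0,0,0,0.01],[0,5,0,0,0,0,0.01],[0,4,0,0,0,0,0.01],[0,0,0,0,0,0,0.01]]' >/dev/null; python3 d.py
```

```text
t 15.5 p [ 0.5388 -0.2575  0.0853] jawyaw -86.74 y [ 0.567  0.082 -0.82 ] F [ 4.1 -1.2 -4.1] T [-0.04  0.1  -0.12] g 13.8 q [-52.8  14.1 116.1  48.3  42.1   0.3]
dial angle [-1.6000e-01  1.1117e+02 -4.0000e-02]
n 1 turn/row [ 0.05 -0.    0.13] tot mm [-1.   0.7  0.1] tot deg [ 0.  -0.   0.1]
0 [-0.001, -0.001, -0.001]
tool F [1.64 5.56 1.02] T [-0.1   0.08 -0.1 ]
```

```bash
python3 -m pendant '[[0,4,0,0,0,0,0.01],[0,4,0,0,0,0,0.01],[0,2,0,0,0,0,0.01],[0,0,0,0,0,0,0.01],[0,0,0,0,0,0,0.01]]' >/dev/null; python3 d.py
```

```text
t 16.0 p [ 0.5388 -0.2576  0.0853] jawyaw -94.44 y [ 0.567  0.081 -0.82 ] F [ 2.4 -1.5 -3. ] T [0.   0.24 0.02] g 14.0 q [-52.9  14.1 116.2  48.3  42.1   9.5]
dial angle [-1.6000e-01  1.2045e+02 -8.0000e-02]
n 1 turn/row [ 0.01 -0.    0.15] tot mm [-1.   0.8  0.1] tot deg [ 0.  -0.   0.1]
0 [-0.001, -0.001, -0.001]
tool F [1.73 3.69 0.59] T [-0.24  0.   -0.02]
```

At 120.4°. I open, back out along the tool axis, clear the view and look.

```bash
python3 -m pendant '[[0,0,0,0,0,0,0.03],[0,0,0,0,0,0,0.045],[0,0,0,0,0,0,0.045],[0,0,0,0,0,0,0.045]]' >/dev/null; python3 -c "
from h import *
stat()"; python3 -m pendant '[[0,0,0,0,-0.01,0,0.045],[0,0,0,0,-0.03,0,0.045],[0,0,0,0,-0.045,0,0.045],[0,0,0,0,-0.045,0,0.045],[0,0,0,0,-0.045,0,0.045],[0,0,0,0,0,0,0.045]]' >/dev/null; python3 - <<'E'
from h import *
stat(); p,r,s=tcp(); print('back in tool axes for 30cm -y world:',r.inv().apply([-.1,-.25,.05]).round(3))
E
```

```text
t 16.4 p [ 0.5388 -0.2578  0.0858] jawyaw -94.21 y [ 0.568  0.081 -0.819] F [0.2 1.  0.2] T [ 0.05  0.27 -0.04] g 43.6 q [-52.9  14.1 116.2  48.3  42.1   9.2]
t 17.0 p [ 0.434  -0.2716  0.2352] jawyaw -94.15 y [ 0.563  0.081 -0.822] F [ 0.3 -0.4  0. ] T [0.02 0.24 0.04] g 44.9 q [-66.4 -10.6 120.2  37.2  65.3  15.9]
back in tool axes for 30cm -y world: [ 0.246 -0.118 -0.019]
```

```bash
python3 -m pendant '[[0,0,0,0.042,-0.02,-0.003,0.045],[0,0,0,0.042,-0.02,-0.003,0.045],[0,0,0,0.042,-0.02,-0.003,0.045],[0,0,0,0.042,-0.02,-0.003,0.045],[0,0,0,0.042,-0.02,-0.003,0.045],[0,0,0,0,0,0,0.045]]' >/dev/null; python3 - <<'E'
from h import *
stat(); out=[]
for n in('top','scene'):
    rgb,d,m=shot(n); cv2.imwrite(f'{n}_end.png',rgb[...,::-1])
    if n=='top':
        k=np.arange(400)/400*.11-.055; P=D0+k[None,:,None]*-ty-k[:,None,None]*up; uv=world2pix(m,P).astype(np.float32); out.append(cv2.remap(rgb,uv[...,0],uv[...,1],cv2.INTER_CUBIC))
    else: out.append(cv2.resize(rgb[165:325,140:300+0],(400,400),interpolation=2))
cv2.imwrite('pics/end.png',np.hstack(out)[...,::-1])
E
```

```text
t 17.6 p [ 0.3459 -0.4889  0.2805] jawyaw -94.04 y [ 0.562  0.079 -0.823] F [-0.1  0.7 -0.4] T [0.03 0.28 0.03] g 45.3 q [-84.2   6.8  97.7  35.3  79.3   4.4]
```

View pics/end.png

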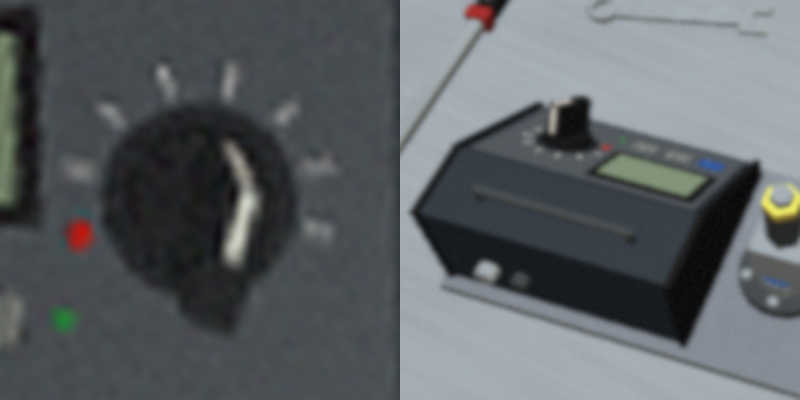

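The pointer line, from (235,262) to (248,195), leans about 11–15° right of up, toward the mark at (232,80). That is the fourth mark after the red dot. The adaptor still stands on the head. Handing in.

```bash
python3 -c "
from h import *
print(env.close_job()); stat()"
```

```text
the job is handed in; nothing more can be done
None
the job is handed in; nothing more can be done
```

The adaptor is seated in the drive head and the tester is set to peak mode. I handed the job in at about 17.7 s on the robot's clock, with the arm clear of everything.

- **Adaptor:** I took the yellow-banded adaptor from the stand and found its tang lying parallel to the jaws. I turned it to the head's yaw of about 8.4° and lowered it until it stopped at tool height 94.5 mm (95 mm expected for fully home). The load there was about 21 N. After release it stood upright with its shoulder on the head.
- **Dial:** After that I turned the dial from off to a measured 120.4°. The last picture shows its pointer at the fourth mark after the red dot, and it stayed there after I let go.
- **Checks:** The largest wrist force I read was about 24 N. No check failed or disagreed by more than a couple of millimetres. I did not measure the other tools again. The arm passed over or beside them, and I read no unexpected contact force.

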